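Unstack the light-therapy filter cells into their rests

ROBOT

A 6-joint arm with a two-finger parallel gripper is mounted at the origin on the work surface. World frame = base frame: x ahead of the robot, y to its left, z up, the work surface at z = 0. Lengths are in m, angles in rad, forces in N, time in s.
With the tool pointing down it reaches from about 0.35 to 0.8 m from the base axis. Payload 7.3 kg.
Tool frame: the origin (TCP) lies between the finger pads; the fingertips stand 25 mm ahead of it and the grasp point (between the pads) lies 6 mm ahead of it (r.tip_extent is the distance from the TCP to the fingertips, in m); z points along the fingers, y is the line along which they close (so a half turn about z gives the same grasp; the last joint's range is limited). The gripper opens to 85 mm and grips with 20 to 120 N. Pads are 22 mm wide; open, the fingers measure 114 mm over their backs; the gripper's body (76 mm by 85 mm) begins 54 mm behind the grasp point. The pads swing forward as they close: fully open they stand 13 mm farther back than shut.
Start: joints at [-1.456, 0.342, 1.524, -0, 1.275, -0.146], TCP at [0.135, -0.507, 0.256] pointing down, gripper open.
Joint ranges: [-2.53, 2.53], [-0.77, 2.02], [0.04, 2.7], [-1, 4.14], [0.28, 2.66], [-3.11, 3.11]. Speed limits (rad/s): [2.57, 2.57, 3.14, 3.14, 3.14, 3.14].

INTERFACE

Orientations are given as a unit quaternion [x, y, z, w].
In Python, from workcell import r, command_gripper, optics gives the robot as it stands. The module is installed in compiled form; this text tells all that it offers. Calls block until the motion is done:
- r.reach(position, orientation): joint-space move of the TCP to a pose.
- r.move_straight(position, orientation=None, speed=0.15, max_force=None): straight line of the TCP; orientation=None keeps the orientation; speed is the mean speed in m/s. With max_force (N) it stops when the force on the tool has changed by that much, and returns True; else False.
- r.movej(angles): joint-space move.
- command_gripper(opening, force=None): finger opening in m; force is the grip in N (None keeps the last); returns when the fingers have stopped.
- r.hold(seconds).
- r.solve_ik(position, orientation): joint angles nearest the present ones, or None.
- r.read_state(): the state.
- optics.get_image(name): name is "side" or "top"; returns (picture, depth): 384x512x3 uint8, red, green, blue; 384x512 float32, m along the optical axis (not along the pixel's ray), 0 where there is no reading.
- optics.camera_model(name): a dict with "K" (3x3 intrinsics, pixels), "k1" (the pictures are not rectified: a ray, as slopes to the right and down, at radius r is drawn at 1 + k1 r^2 times it, then the intrinsics apply), "R" (3x3) and "t" (3): a world point X has camera coordinates R X + t. Camera axes: x right, y down, z forward; pixel columns grow to the right and rows downward; lengths in m; the calibration is good to about 2 mm. A picture is of the moment at which its call begins. camera_model takes no time and is no camera call.
A pose or a line that the arm cannot do raises r.PlanningError and nothing moves.
- r.finish_job(): hands the job in; it is judged then, once.
The state is a dict: "time_s": time; "joint_positions": joint angles; "dq": joint speeds; "tau": joint torques, N m; "eef_pos": TCP position; "eef_rot": TCP orientation; "contact_force": force on the tool from outside, world axes, zero at the start; "torque": the same for the moment, N m; "grip_width": finger opening in m; "grip_force": force on a finger pad.
Only numpy, scipy, OpenCV 4.12 (cv2) and the standard library are available. Lean on these libraries where they do the work, as an engineer would, in place of code of your own. Each camera call takes 0.05 s, during which the arm holds its last target. There are 200 camera calls.

TASK

The parts of the light-therapy lamp were left stacked on a steel plate: take the stack apart from the top down, one part at a time, and put each in its own grey rest, lying flat on the floor of the recess: the white cone in the square rest, and each round black filter cell in the round rest of its size (largest in largest, middle in middle, smallest in smallest). They are optics: keep them upright, lower them gently rather than dropping them, and leave the glass jar where it stands.

Things in the scene. Friction and masses are not known exactly. Their poses are not given: they have to be found in the camera images.
- cone: white plastic cone applicator, 56 mm high: a cylindrical collar of 24 mm diameter over its lowest 24 mm, tapering above that to a 10 mm wide tip; 20 to 45 g; at the start it stands, tip up, on top of the stack. Origin: centre of its underside, z up along its axis.
- cell_small: smallest filter cell: a round black disc-like housing with a thin aluminium band and a glass top, 36 mm diameter, 24 mm high, flat on top and bottom, rigid, 40 to 200 g; at the start under the cone, on the middle cell. Origin: centre of its underside, z up along its axis.
- cell_medium: middle filter cell: a round black disc-like housing with a thin aluminium band and a glass top, 48 mm diameter, 24 mm high, flat on top and bottom, rigid, 40 to 200 g; at the start between the smallest and the largest cell. Origin: centre of its underside, z up along its axis.
- cell_large: largest filter cell: a round black disc-like housing with a thin aluminium band and a glass top, 60 mm diameter, 24 mm high, flat on top and bottom, rigid, 40 to 200 g; at the start the bottom of the stack, on a fixed round steel plate 100 mm wide, 5 mm thick; the parts merely rest on one another, up to 3 mm off-centre. Origin: centre of its underside, z up along its axis.
- rest_cone: square rest for the cone: a low grey plastic block, fixed to the table, 56 mm square and 12 mm high, with a flat, black-lined square recess 40 mm wide and 6 mm deep (recess floor 6 mm above the table). Origin: centre of its underside, at table height; z up, x and y along its sides.
- rest_small: smallest round rest: a low grey plastic ring-walled dish, fixed to the table, outer diameter 64 mm, 12 mm high in all, with a round flat, black-lined recess of 52 mm diameter and 6 mm depth (recess floor 6 mm above the table, wall 6 mm thick). Origin: centre of its underside, at table height; z up.
- rest_medium: middle round rest: a low grey plastic ring-walled dish, fixed to the table, outer diameter 76 mm, 12 mm high in all, with a round flat, black-lined recess of 64 mm diameter and 6 mm depth (recess floor 6 mm above the table, wall 6 mm thick). Origin: centre of its underside, at table height; z up.
- rest_large: largest round rest: a low grey plastic ring-walled dish, fixed to the table, outer diameter 88 mm, 12 mm high in all, with a round flat, black-lined recess of 76 mm diameter and 6 mm depth (recess floor 6 mm above the table, wall 6 mm thick). Origin: centre of its underside, at table height; z up.
- jar: bystander: a glass jar with a steel lid, 48 mm diameter, 75 mm high, loose, to be left alone. Origin: centre of its underside, z up. Rests, plate, jar, an amber bottle (40 mm wide, 90 mm high) and a yellow timer (60 mm wide, 32 mm high) stand in random order in two rows of four, centres at least 115 mm apart.

How it is judged:
By the outcome, as a careful person would: the job done as asked, in the order asked, and still so for the second after the job is handed in, with the robot touching nothing.
It also fails if it takes over 112 s, if anything falls off the work surface, if the arm or the gripper's body presses on something with over 40 N, if the wrist force passes 120 N, or if a joint passes its speed limit or range.

## Working session

There is one attempt and no reset: what is moved stays moved. The work goes in short steps, each a Python script; the robot and the scene stay as the last script left them, time stands still between calls to the robot, and variables do not carry over. Pictures are saved under pics/ and viewed, at most 14 in all, crops included, and the job is handed in when it is done.

```bash
mkdir -p pics
python3 - <<'E'
from workcell import r, command_gripper, optics
import cv2, numpy as np
for n in("side","top"):
    p,d=optics.get_image(n); cv2.imwrite(f"pics/{n}0.png",p[:,:,::-1]); np.savez(f"{n}0.npz",p=p,d=d)
    m=optics.camera_model(n); print(n,m, "cam pos",-np.array(m["R"]).T@m["t"], (d>0).mean())
s=r.read_state(); print(s["eef_rot"],s["time_s"],r.tip_extent)
E
```

```text
side {'K': array([[436.76448847,   0.        , 253.07961847],
       [  0.        , 436.76448847, 191.73355543],
       [  0.        ,   0.        ,   1.        ]]), 'k1': -0.15677687895639086, 'R': array([[-0.87709135, -0.48031356, -0.00310669],
       [-0.30844485,  0.56817974, -0.76291124],
       [ 0.36820178, -0.6681846 , -0.64649578]]), 't': array([0.5067399 , 0.21488479, 0.80267075])} cam pos [0.21519249 0.6576331  0.68443555] 0.9960784912109375
top {'K': array([[377.82067298,   0.        , 253.28768709],
       [  0.        , 377.82067298, 192.84731929],
       [  0.        ,   0.        ,   1.        ]]), 'k1': -0.046839240566381925, 'R': array([[ 0.01167343, -0.99978842,  0.01693658],
       [-0.98580935, -0.01434354, -0.16725483],
       [ 0.16746238, -0.0147438 , -0.98576821]]), 't': array([-0.01332955,  0.55438028,  0.87441593])} cam pos [0.4002371  0.00751726 0.95491997] 0.9958038330078125
[ 9.91512091e-01  1.30012528e-01  9.45130670e-06 -7.17766878e-04] 0.1 0.025
```

View pics/side0.png

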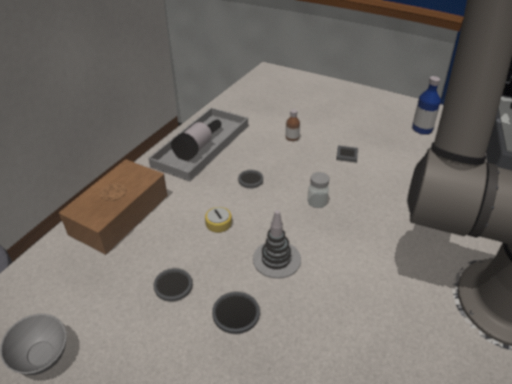

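View pics/top0.png

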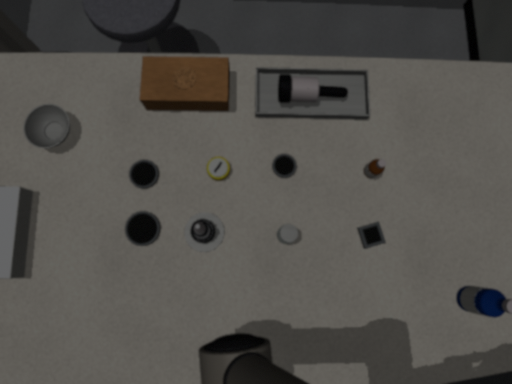

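Side view: stack at (277,245), cone rest (347,153), small rest (250,178), medium rest (173,284), large rest (236,312), jar (319,190). Top view: stack (204,230), rests: cone (372,235), small (284,165), medium (144,174), large (142,228), and jar (289,234).

```bash
cat > h.py <<'E'
import numpy as np, cv2
from workcell import r, command_gripper, optics
def cam(n):
    m=optics.camera_model(n); return m["K"],m["k1"],m["R"],m["t"]
def rays(n,uv):                      # pixel -> slopes (undistorted)
    K,k1,R,t=cam(n)
    return cv2.undistortPoints(np.float64(uv).reshape(-1,1,2),K,np.array([k1,0,0,0.]))[:,0]
def line(n,uv):
    K,k1,R,t=cam(n); s=np.c_[rays(n,uv),np.ones(len(np.reshape(uv,(-1,2))))]
    return -R.T@t, s@R
def onplane(n,uv,z):
    c,d=line(n,uv); return c+d*((z-c[2])/d[:,2:])
def cross(uvs,uvt):                  # two-view intersection, gap
    c1,d1=line("side",uvs); c2,d2=line("top",uvt); d1,d2=d1[0],d2[0]
    k=np.linalg.lstsq(np.c_[d1,-d2],c2-c1,rcond=None)[0]
    a,b=c1+k[0]*d1,c2+k[1]*d2; return (a+b)/2,np.linalg.norm(a-b)
def cloud(n,d):
    K,k1,R,t=cam(n); v,u=np.nonzero(d>0); z=d[v,u][:,None]
    return (np.c_[rays(n,np.c_[u,v]),np.ones(len(u))]*z-t)@R, np.c_[u,v]
def blob(p,seed,thr,win=30,inv=True):  # ellipse centre of dark (or bright) blob nearest seed
    g=cv2.cvtColor(p,cv2.COLOR_RGB2GRAY); m=((g<thr) if inv else (g>thr)).astype(np.uint8)
    x,y=seed; w=np.zeros_like(m); w[y-win:y+win,x-win:x+win]=1
    cs,_=cv2.findContours(m*w,cv2.RETR_EXTERNAL,cv2.CHAIN_APPROX_NONE)
    cs=[c for c in cs if len(c)>=8]; c=max(cs,key=lambda c:cv2.contourArea(c)-abs(cv2.pointPolygonTest(c,(float(x),float(y)),True)))
    return cv2.fitEllipse(c)
E
cat > m.py <<'E'
from h import *
I={n:np.load(f"{n}0.npz") for n in("side","top")}
S=dict(large=((236,312),(142,228)),medium=((173,284),(144,174)),small=((250,178),(284,165)),cone=((347,153),(372,235)))
for k,(a,b) in S.items():
    ga=[I[n]["p"][s[1],s[0]].mean() for n,s in(("side",a),("top",b))]
    ea=blob(I["side"]["p"],a,55);eb=blob(I["top"]["p"],b,45)
    X,g=cross(ea[0],eb[0]); print(k,np.round(ga),np.round(X,4),"gap",round(g,4),np.round(ea[1],1),np.round(eb[1],1),"onplane",onplane("side",ea[0],.01).round(4),onplane("top",eb[0],.01).round(4))
for k,a,b in(("jar",(319,182),(289,233)),("bottle",(293,115),(376,168)),("timer",(219,218),(218,168)),("tip",(278,213),(202,228))): print(k,cross(a,b))
st=cross((278,216),(202,228))[0]
for n in("side","top"):
    P,uv=cloud(n,I[n]["d"]); P=P[np.hypot(*(P[:,:2]-st[:2]).T)<.06]
    print(n,"z hist",np.histogram(P[:,2],np.arange(-.0,.15,.008)))
    for lo,hi in((.008,.027),(.032,.05),(.056,.075),(.08,.1)):
        Q=P[(P[:,2]>lo)&(P[:,2]<hi)]; A=np.c_[2*Q[:,:2],np.ones(len(Q))]; s=np.linalg.lstsq(A,(Q[:,:2]**2).sum(1),rcond=None)[0]
        print(lo,len(Q),s[:2].round(4),"R",np.sqrt(s[2]+s[:2]@s[:2]).round(4))
cr=lambda p,x0,x1,y0,y1,k:cv2.resize(p[y0:y1,x0:x1,::-1],None,fx=k,fy=k,interpolation=cv2.INTER_NEAREST)
cv2.imwrite("pics/stack.png",np.hstack([cr(I["side"]["p"],245,305,205,280,5),cr(I["top"]["p"],175,235,195,270,5)]))
E
python3 m.py
```

```text
large [41.  8.] [0.467  0.2697 0.0056] gap 0.0006 [31.1 39.6] [31.1 33.1] onplane [[0.4651 0.2721 0.01  ]] [[0.467  0.2686 0.01  ]]
medium [49.  9.] [0.6066 0.2744 0.0062] gap 0.0003 [21.3 29.6] [25.7 27.4] onplane [[0.6042 0.2765 0.01  ]] [[0.6059 0.2734 0.01  ]]
small [53.  6.] [ 0.6333 -0.0849  0.0083] gap 0.0009 [ 7.3 15.4] [20.6 21.3] onplane [[ 0.6318 -0.0831  0.01  ]] [[ 0.6333 -0.0846  0.01  ]]
cone [51.  7.] [ 0.4567 -0.3023  0.0114] gap 0.0018 [ 4.2 12.9] [20.7 22.6] onplane [[ 0.4563 -0.3046  0.01  ]] [[ 0.4576 -0.3026  0.01  ]]
jar (array([ 0.45671159, -0.09190051,  0.05785749]), np.float64(0.0011610973351938215))
bottle (array([ 0.61508551, -0.29804746,  0.08273033]), np.float64(0.0042712651064179645))
timer (array([0.62029529, 0.08321722, 0.0174374 ]), np.float64(0.004119100625457455))
tip (array([0.46316489, 0.10750726, 0.12152241]), np.float64(0.0030496890818023804))
side z hist (array([860,  78,  66, 200,  64,  55, 150,  49,  46, 131,  30,  37,  51,
        34,  36,  25,  28,   0]), array([-0.   ,  0.008,  0.016,  0.024,  0.032,  0.04 ,  0.048,  0.056,
        0.064,  0.072,  0.08 ,  0.088,  0.096,  0.104,  0.112,  0.12 ,
        0.128,  0.136,  0.144]))
0.008 213 [0.4595 0.1207] R 0.0254
0.032 143 [0.459  0.1196] R 0.0201
0.056 132 [0.4609 0.1203] R 0.0141
0.08 86 [0.4621 0.1166] R 0.0102
top z hist (array([1055,   64,    4,  136,   18,    3,  112,   12,    3,   89,    8,
          3,   24,   15,   16,   12,   23,    1]), array([-0.   ,  0.008,  0.016,  0.024,  0.032,  0.04 ,  0.048,  0.056,
        0.064,  0.072,  0.08 ,  0.088,  0.096,  0.104,  0.112,  0.12 ,
        0.128,  0.136,  0.144]))
0.008 85 [0.464  0.1184] R 0.0366
0.032 26 [0.4624 0.1181] R 0.0243
0.056 28 [0.4633 0.1169] R 0.0162
0.08 17 [0.4665 0.1178] R 0.0134
```

View pics/stack.png

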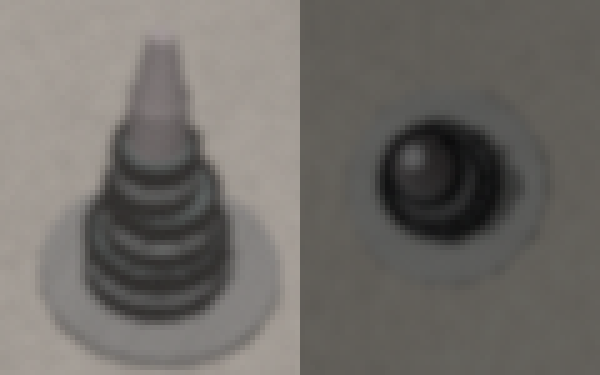

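The stack crop shows the cone tip at side (277,213) and top (197,226), with every level nearly concentric. Next I'll fit the stack axis at each level using the known radii, and touch a clear patch of table to find how far the fingertips reach.

```bash
cat > m2.py <<'E'
from h import *
from scipy.optimize import least_squares
def axes(I,st,levels):
    out=[]
    for lo,hi,R in levels:
        row=[]
        P,_=cloud("side",I["side"]["d"]); P=P[(np.hypot(*(P[:,:2]-st).T)<R+.012)&(P[:,2]>lo)&(P[:,2]<hi)]
        f=least_squares(lambda c:np.hypot(*(P[:,:2]-c).T)-R,st,loss="soft_l1",f_scale=.002)
        out.append((f.x.round(4),len(P),np.abs(f.fun).mean().round(4)))
    return out
if __name__=="__main__":
    I={n:np.load(f"{n}0.npz") for n in("side","top")}
    print("tip",cross((277,213),(197,226)))
    for o in axes(I,np.array([.462,.118]),((.009,.025,.03),(.033,.049,.024),(.057,.073,.018),(.081,.099,.012))): print(o)
    P,_=cloud("top",I["top"]["d"])
    for lo,hi in((.025,.032),(.049,.056),(.073,.08),(.125,.136)):
        Q=P[(np.hypot(*(P[:,:2]-[.462,.118]).T)<.05)&(P[:,2]>lo)&(P[:,2]<hi)]; print(lo,len(Q),np.median(Q[:,2]).round(4),((Q.min(0)+Q.max(0))/2).round(4),np.ptp(Q,0).round(4))
    q=r.read_state()["eef_rot"]; p=r.read_state()["eef_pos"]
    for w in(0.0,.06):
        command_gripper(w,30)
        r.move_straight([p[0],p[1],.06],speed=.25)
        t=r.move_straight([p[0],p[1],.005],speed=.03,max_force=4); s=r.read_state(); print(w,t,s["eef_pos"][2],s["grip_width"],s["time_s"])
        r.move_straight([p[0],p[1],.06],speed=.1)
E
python3 m2.py
```

```text
tip (array([0.46410321, 0.11668341, 0.12941282]), np.float64(0.0025935818163154508))
(array([0.4614, 0.1159]), 148, np.float64(0.001))
(array([0.4611, 0.1153]), 119, np.float64(0.0009))
(array([0.463 , 0.1162]), 99, np.float64(0.0012))
(array([0.4629, 0.1146]), 77, np.float64(0.0007))
0.025 136 0.0294 [0.4637 0.1179 0.0288] [0.0586 0.059  0.0063]
0.049 111 0.0526 [0.4634 0.1162 0.0525] [0.0456 0.0454 0.0068]
0.073 89 0.0775 [0.465  0.118  0.0766] [0.0328 0.0349 0.0067]
0.125 25 0.1331 [0.4652 0.1159 0.1313] [0.0089 0.0109 0.0092]
0.0 True 0.02507960616374797 -4.945444045239696e-05 2.9417
0.06 True 0.019954474788324232 0.05977549538975794 5.5333
```

Fingertip extent is 25 mm shut and 20 mm at 60 mm opening. The stack levels measure 29, 53, 77 and 133 mm, as the sizes given require. The axis is near (0.463, 0.1165), so I'll move the cone now.

```bash
cat > go.py <<'E'
from h import *
import sys
DOWN=[1,0,0,0]; ST=[.4635,.1165]
PARTS={"cone":(.077,.024,.056,.0243,(.457,-.303)),"small":(.053,.036,.024,.0235,(.633,-.085)),
       "medium":(.029,.048,.024,.022,(.6063,.2744)),"large":(.005,.060,.024,.020,(.467,.2697))}
def ms(x,y,z,v,f=None): return r.move_straight([x,y,z],DOWN,speed=v,max_force=f)
def carry(k,st=ST,grip=35):
    z0,w,h,ext,g=PARTS[k]; off=.009+ext          # TCP above part's underside
    op=min(w+.024,.085)
    s=r.read_state(); x,y,z=s["eef_pos"]
    zh=max(z0+h+.045,.20)
    if k=="cone": r.move_straight([x,y,.26],speed=.2); r.reach([*st,zh],DOWN)
    else: ms(*st,max(z,zh),.28)
    command_gripper(op,grip); ms(*st,z0+off,.12)
    command_gripper(0,grip); s=r.read_state(); print("grip",s["grip_width"],s["grip_force"],s["eef_pos"].round(4) if hasattr(s["eef_pos"],"round") else s["eef_pos"])
    if abs(s["grip_width"]-w)>.003: print("BAD GRIP"); return
    zc=max(z0+.04,.115)+off
    ms(*st,z0+off+.02,.05); ms(*st,zc,.15); ms(*g,zc,.25)
    print("held",r.read_state()["grip_width"])
    ms(*g,.020+off,.15); ms(*g,.0135+off,.06)
    t=ms(*g,.003+off,.015,2.5); z=r.read_state()["eef_pos"][2]; print("touch",t,"underside z",round(z-off,4))
    if not(.003<z-off<.009): print("BAD HEIGHT"); return
    command_gripper(min(w+.022,.085)); ms(*g,z+h+.04,.12)
    ms(*g,.2,.2); print("t",r.read_state()["time_s"])
if __name__=="__main__":
    carry(sys.argv[1])
    for n in("side","top"):
        p,d=optics.get_image(n); cv2.imwrite(f"pics/{n}_{sys.argv[1]}.png",p[:,:,::-1]); np.savez(f"{n}_{sys.argv[1]}.npz",p=p,d=d)
E
python3 go.py cone
```

```text
grip 0.02227312284009435 34.40403424669057 [0.464  0.1166 0.1111]
held 0.022402329426088326
touch True underside z 0.0069
t 17.25
```

Run:
```python
from h import *
a=cv2.imread("pics/side_cone.png");b=cv2.imread("pics/top_cone.png")
k=dict(fx=4,fy=4,interpolation=2)
cv2.imwrite("pics/c1.png",np.vstack([np.hstack([cv2.resize(a[110:180,300:400],None,**k),cv2.resize(b[200:270,320:420],None,**k)]),np.hstack([cv2.resize(a[205:275,230:330],None,**k),cv2.resize(b[195:265,155:255],None,**k)])]))
```

```text
(no output)
```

View pics/c1.png

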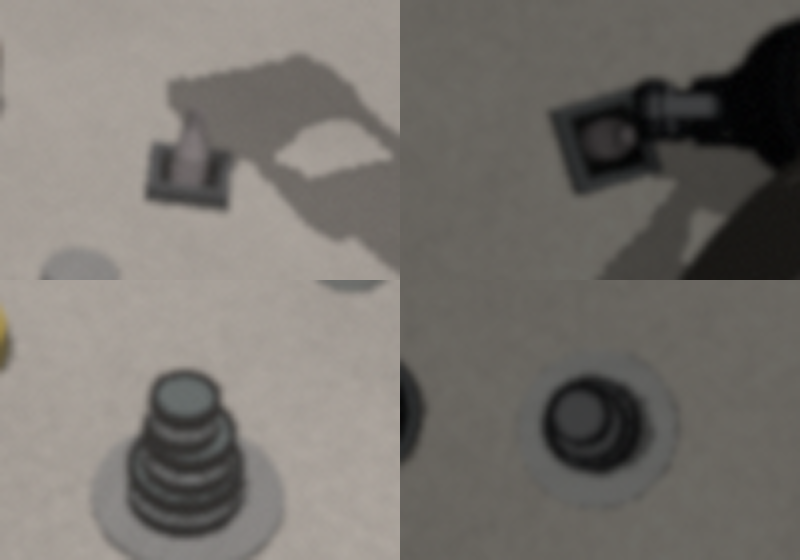

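The cone stands upright in the square recess (side about (347,150), top about (372,234)), and the three cells are still stacked in place. Next is the small cell.

```bash
python3 go.py small
python3 - <<'E'
from h import *
a=cv2.imread("pics/side_small.png");b=cv2.imread("pics/top_small.png")
k=dict(fx=4,fy=4,interpolation=2)
cv2.imwrite("pics/c2.png",np.vstack([np.hstack([cv2.resize(a[140:210,200:300],None,**k),cv2.resize(b[130:200,235:335],None,**k)]),np.hstack([cv2.resize(a[205:275,230:330],None,**k),cv2.resize(b[195:265,155:255],None,**k)])]))
E
```

```text
grip 0.03461318507192904 34.56924319267273 [0.4639 0.1166 0.0863]
held 0.03447491431956879
touch True underside z 0.0069
t 26.1333
```

View pics/c2.png

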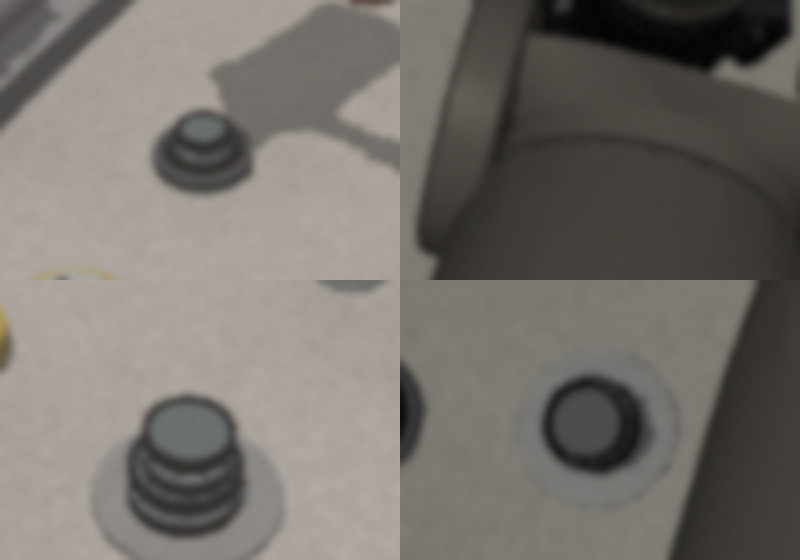

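The small cell sits level in its rest (side about (250,175)), and the other two haven't moved. Medium cell next.

```bash
python3 go.py medium
python3 - <<'E'
from h import *
a=cv2.imread("pics/side_medium.png");b=cv2.imread("pics/top_medium.png")
k=dict(fx=4,fy=4,interpolation=2)
cv2.imwrite("pics/c3.png",np.vstack([np.hstack([cv2.resize(a[240:310,125:225],None,**k),cv2.resize(b[140:210,95:195],None,**k)]),np.hstack([cv2.resize(a[205:275,230:330],None,**k),cv2.resize(b[195:265,155:255],None,**k)])]))
E
```

```text
grip 0.046742604252205604 35.353134870529175 [0.4638 0.1166 0.0608]
held 0.04654745010446551
touch True underside z 0.0068
t 34.65
```

View pics/c3.png

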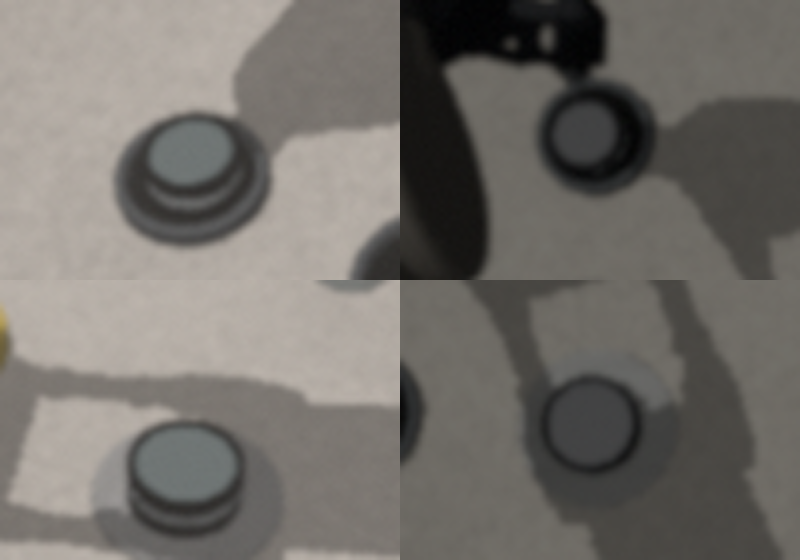

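The medium cell sits level in its rest (side about (173,280)), and the large cell is alone on the plate. Large cell next, then I'll lift clear for a full check.

```bash
python3 go.py large
python3 - <<'E'
from h import *
q=r.read_state()["eef_rot"]; 
r.reach([.40,.12,.30],[1,0,0,0]) 
I={}
for n in("side","top"):
    p,d=optics.get_image(n); cv2.imwrite(f"pics/{n}_end.png",p[:,:,::-1]); I[n]=(p,d)
for k,g,R in(("cone",(.457,-.303),.012),("small",(.633,-.085),.018),("medium",(.6063,.2744),.024),("large",(.467,.2697),.03)):
    for n in I:
        P,_=cloud(n,I[n][1]); near=P[np.hypot(*(P[:,:2]-g).T)<R+.006]
        Q=near[(near[:,2]>.022)&(near[:,2]<.036)] if k!="cone" else near[near[:,2]>.055]
        if len(Q)<8: print(k,n,"hidden");continue
        T=Q[Q[:,2]>np.percentile(Q[:,2],90)-.006]; A=np.c_[T[:,:2],np.ones(len(T))]; pl=np.linalg.lstsq(A,T[:,2],rcond=None)[0]
        print(k,n,len(T),"top z",np.median(T[:,2]).round(4),"centre",((T.min(0)+T.max(0))/2)[:2].round(4),"tilt deg",np.degrees(np.hypot(*pl[:2])).round(1))
a=cv2.imread("pics/side_end.png");b=cv2.imread("pics/top_end.png")
k=dict(fx=4,fy=4,interpolation=2)
cv2.imwrite("pics/c4.png",np.vstack([np.hstack([cv2.resize(a[275:345,185:285],None,**k),cv2.resize(b[195:265,90:190],None,**k)]),np.hstack([cv2.resize(a[110:180,300:400],None,**k),cv2.resize(b[200:270,320:420],None,**k)])]))
E
```

```text
grip 0.058373359520798904 36.635980010032654 [0.4638 0.1165 0.0347]
held 0.05858499498315321
touch True underside z 0.0068
t 43.15
cone side 16 top z 0.0586 centre [ 0.4552 -0.3032] tilt deg 14.2
cone top 16 top z 0.0622 centre [ 0.458  -0.2995] tilt deg 33.6
small side 121 top z 0.0284 centre [ 0.6303 -0.0848] tilt deg 1.9
small top 153 top z 0.0301 centre [ 0.6333 -0.084 ] tilt deg 1.6
medium side 419 top z 0.0285 centre [0.6031 0.2752] tilt deg 1.4
medium top 287 top z 0.0296 centre [0.6051 0.2772] tilt deg 0.9
large side 788 top z 0.0281 centre [0.4639 0.27  ] tilt deg 1.4
large top hidden
```

View pics/c4.png

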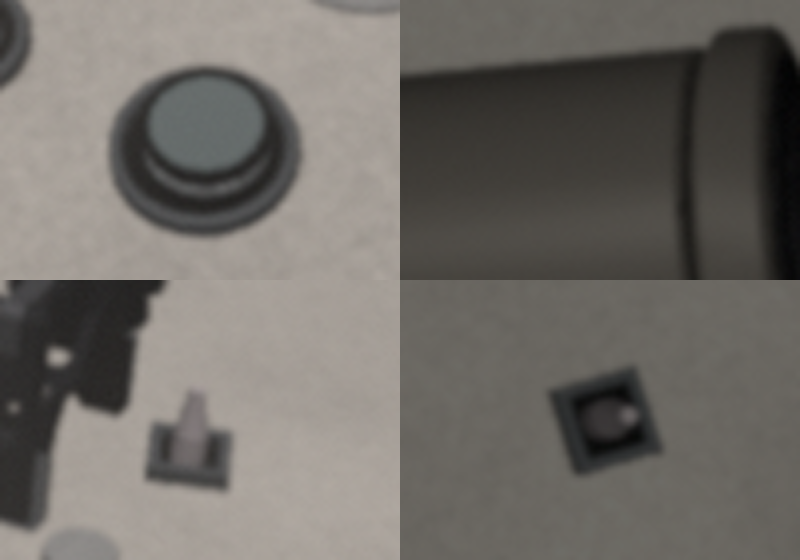

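View pics/side_end.png

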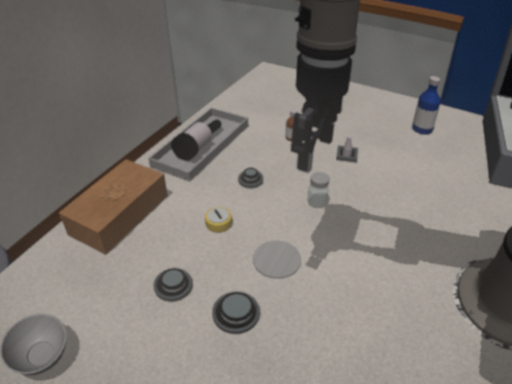

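All four parts are seated. The cell tops measure about 28–30 mm (30 expected) and the cone tip about 62 mm. The plate is empty, the jar is unmoved at side (319,190), and the gripper is clear.

```bash
python3 -c "
from workcell import r
print(r.finish_job())"
```

```text
the job is handed in; nothing more can be done
None
```

The stack was taken apart from the top down, all four parts lie flat and upright in their own rests, the jar was left alone, and the job was handed in at about 45 s of the 112 s allowed.

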